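Run the road slab out over the layout edge

TASK

The next section of the model railway is about to be butted up to this one. Push the loose grey road slab over the raised section with your fingertips until its front end sticks out 40 mm beyond the far edge (the one away from the robot), its white stop line right over that edge, the slab square to the edge and lying flat. Only slide it, never pick it up, leave the signal box, storage tank and railcar where they stand, and finish with the hand clear.

Things in the scene. Friction and masses are not known exactly. Their poses are not given: they have to be found in the camera images.
- slab: Loose dark grey model road slab, a flat plate 130 mm (x) by 100 mm (y), 6 mm thick, 0.1 to 0.2 kg, slightly paler strips along its long sides. Origin at the centre of its underside, which lies on the section's top; +x points to its front end, the end nearer the far edge; the back end is 65 mm behind the origin. A white stop line 4 mm wide crosses its top, centred 40 mm from the front end. Stays where it is left.
- slab_front (a point): Middle of the slab's front end, at underside level, 65 mm along the slab's +x from its origin; same axes as the slab.
- board_edge (a point): Middle of the far top edge of the raised layout section, at the height of its top (45 mm above the table). Axes: x level, square to the edge, pointing outwards (away from the robot); y along the edge; z up. The section is a fixed block 300 (x) by 560 (y) by 45 mm high with a flat top; the middle 210 mm of its width is bare pale paving on which the slab lies; low fences (17 mm) run along both short ends.
- signal_box: Bystander: loose cream model signal box with a dark flat roof and a chimney, 65 x 55 x 55 mm high, on the grass on the +y side of the paving. Origin at the centre of its underside.
- tank: Bystander: loose upright dull green cylindrical storage tank, 35 mm diameter, 54 mm high, on the grass further out on the +y side. Origin at the centre of its underside.
- railcar: Bystander: loose cream railcar, 125 x 27 mm, 38 mm high, standing on the track on the -y side, its length along the track, square to the far edge. Origin at the centre of its underside.

How it is judged (in metres and radians):
At the end, for the whole second after the job is handed in: The slab lies flat on the section, at rest, with the middle of its front end 40 mm beyond the far edge (within 7 mm) and its sides square to the edge within 0.1 rad (about 6 degrees); the three bystanders are within 12 mm of where they started (x of slab_front in the frame of board_edge between 0.033 and 0.047 m and angle between the x axis of slab and the x axis of board_edge, either way round below 0.1 rad and angle between slab's own z axis and vertical below 0.04 rad and z of slab in the frame of board_edge between -0.003 and 0.004 m and linear speed of slab below 0.01 m/s and distance of each of signal_box, tank, railcar from where it was at the start of the episode below 0.012 m); the robot touches nothing.
It fails at once if the slab is lifted or tipped up off the section's top (z of slab in the frame of board_edge above 0.01 m or angle between slab's own z axis and vertical above 0.2 rad).
It fails at once if the signal box is shifted or tipped over (distance of signal_box from where it was at the start of the episode above 0.012 m or angle between signal_box's own z axis and vertical above 0.3 rad).
It fails at once if the storage tank is shifted or tipped over (distance of tank from where it was at the start of the episode above 0.012 m or angle between tank's own z axis and vertical above 0.3 rad).
It fails at once if the railcar is shifted or tipped over (distance of railcar from where it was at the start of the episode above 0.012 m or angle between railcar's own z axis and vertical above 0.3 rad).
It also fails if it takes over 42 s, if anything falls off the work surface, if the arm or the gripper's body presses on something with over 40 N, if the wrist force passes 120 N, or if a joint passes its speed limit or range.

ROBOT

A 7-joint arm with a two-finger parallel gripper is mounted at the origin on the work surface. World frame = base frame: x ahead of the robot, y to its left, z up, the work surface at z = 0. Lengths are in mm, angles in rad, forces in N, time in s.
With the tool pointing down it reaches from about 425 to 825 mm from the base axis. Payload 3.6 kg.
Tool frame: the origin (TCP) lies midway between the tips of the shut fingers; the grasp point (between the pads) lies 19 mm behind it (env.grasp_offset is the distance from the TCP to the grasp point, in mm); z points along the fingers, y is the line along which they close (so a half turn about z gives the same grasp; the last joint's range is limited). The gripper opens to 93 mm and grips with 3 to 60 N. Pads are 15 mm wide; open, the fingers measure 128 mm over their backs; the gripper's body (75 mm by 188 mm) begins 65 mm behind the grasp point.
Start: joints at [1.248, 0.615, -0.013, 1.423, 0.008, 1.103, -0.04], TCP at [190.112, -621.546, 218.64] pointing down, gripper open.
Joint ranges: [-3.12, 3.12], [-0.3, 2.06], [-1.34, 1.32], [0.26, 2.42], [-1.36, 4.5], [0.01, 1.98], [-2.84, 2.84]. Speed limits (rad/s): [2.79, 2.79, 3.14, 3.14, 3.14, 3.14, 3.14].

INTERFACE

Orientations are given as a unit quaternion [w, x, y, z].
In Python, from plant import env, eyes, job_done gives the robot as it stands.
- The arm moves only by the shell command python3 -m creep 'ROWS'. ROWS is JSON, a list of rows, each an object of numbers: "dx", "dy", "dz": the shift along the world's x, y, z scaled (see below); "wx", "wy", "wz": the turn, a rotation vector about the world's x, y, z scaled (see below); "claw": the gripper's target within -1 to 1 (shut at 1, half-way at 0, fully open at -1). In form: [{"dx": .., "dy": .., "dz": .., "wx": .., "wy": .., "wz": .., "claw": ..}, ...]. A call has 1 to 5 rows; each row shifts and turns the commanded pose from where the row before left it; what a row does not reach is not made up. The controller multiplies each number of a shift by 0.5 m and each number of a turn by pi/2 rad. A row lasts 1/10 s, in which the tool goes at most 50 mm and 8.59 degrees, less where a joint would pass 70% of its speed; a pose out of reach is approached as far as the arm can. A call with a number of a shift or a turn outside -1 to 1 is refused whole. A call with a gripper value outside its range is refused whole. The fingers move at their own pace and stop on an object; the grip force is fixed at half the most. Time passes only in rows, so rows that do not move let the fingers close. It gives the time, the measured TCP pose, the force, the opening and the grip force at its end, in the units of the state.
- env.sense(): the state, without advancing time (a new reading comes with each control period).
- eyes.get_image(name): name is "scene" or "top" or "wrist"; returns (picture, depth): 480x640x3 uint8, red, green, blue; 480x640 float32, mm along the optical axis (not along the pixel's ray), 0 where there is no reading.
- eyes.camera_params(name): a dict with "K" (3x3 intrinsics, pixels), "origin" and "attitude" of the camera in the world. Camera axes: x right, y up, looking along -z (the intrinsics and any distortion apply to the point x, -y, -z); pixel columns grow to the right and rows downward; lengths in mm; the calibration is good to about 2 mm. A picture is of the moment at which its call begins: read the wrist's pose just before it. camera_params takes no time and is no camera call; for the wrist camera it gives the pose at the moment of the call.
- job_done(): hands the job in; it is judged then, once.
The state is a dict: "time_s": time; "joints": joint angles; "joint_vel": joint speeds; "effort": joint torques, N m; "ee_pos": TCP position; "tcp_rot": TCP orientation; "force": force on the tool from outside, world axes, zero at the start; "wrist_torque": the same for the moment, N m; "gripper_width": finger opening in mm; "finger_force": force on a finger pad.
Only numpy, scipy, OpenCV 4.12 (cv2) and the standard library are available. Lean on these libraries where they do the work, as an engineer would, in place of code of your own. Each camera call takes 0.05 s, during which the arm holds its last target. There are 200 camera calls.

## Working session

There is one attempt and no reset: what is moved stays moved. The work goes in short steps, Python scripts to look and compute and a shell command to move; the robot and the scene stay as the last step left them, time stands still between calls to the robot, and variables do not carry over. Pictures are saved under pics/ and viewed, at most 10 in all, crops included, and the job is handed in when it is done.

```bash
ls; mkdir -p pics; cat > h.py <<'E'
import numpy as np, cv2
from scipy.spatial.transform import Rotation as R
from plant import env, eyes, job_done
def cam(n):
    p=eyes.camera_params(n); return p
def rot(a):
    a=np.array(a,float)
    return a if a.shape==(3,3) else R.from_quat(a,scalar_first=True).as_matrix()
def ray(p,u,v):
    d=np.linalg.inv(np.array(p["K"]))@np.array([u,v,1.]); d=np.array([d[0],-d[1],-d[2]])
    return np.array(p["origin"],float),rot(p["attitude"])@d
def plane(p,u,v,z):
    o,d=ray(p,u,v); return o+d*(z-o[2])/d[2]
E
python3 - <<'E'
from h import *
for n in ["scene","top"]:
    print(n,eyes.camera_params(n)); im,d=eyes.get_image(n); cv2.imwrite(f"pics/{n}0.png",im[...,::-1]); np.save(f"{n}0.npy",d)
s=env.sense(); print(s)
E
```

```text
pics
scene {'K': array([[461.07457504,   0.        , 318.9117568 ],
       [  0.        , 461.07457504, 240.44407812],
       [  0.        ,   0.        ,   1.        ]]), 'origin': array([912.613855  , 560.37121126, 633.36089169]), 'attitude': array([0.27035948, 0.12147827, 0.38871569, 0.87238116])}
top {'K': array([[520.23039328,   0.        , 318.36550534],
       [  0.        , 520.23039328, 232.88651713],
       [  0.        ,   0.        ,   1.        ]]), 'origin': array([523.09299565,  79.84725179, 887.76986264]), 'attitude': array([-0.70311164, -0.02614555,  0.0254994 ,  0.71014099])}
{'time_s': 0.1, 'joints': array([ 1.2475113 ,  0.61579622, -0.01263676,  1.42470983,  0.00808359,
        1.10341692, -0.04036026]), 'joint_vel': array([ 0.0007624 , -0.0047577 , -0.00071691, -0.00316326,  0.00121289,
        0.00130581, -0.00027503]), 'effort': array([ 1.85142140e-03, -4.60040474e+01,  2.10023923e-01, -1.66243225e+01,
       -6.12579170e-02,  1.70558720e-02,  1.13877745e-04]), 'ee_pos': array([ 189.91054192, -620.89985236,  217.62357104]), 'tcp_rot': array([-1.12783337e-03,  9.89000938e-01,  1.47904848e-01, -1.69360126e-04]), 'force': array([-0.9344759 ,  0.35969061, -0.43926075]), 'wrist_torque': array([-0.02606925, -0.02138321,  0.03971951]), 'finger_force': 0.0, 'gripper_width': 92.84401183361203}
```

View pics/top0.png

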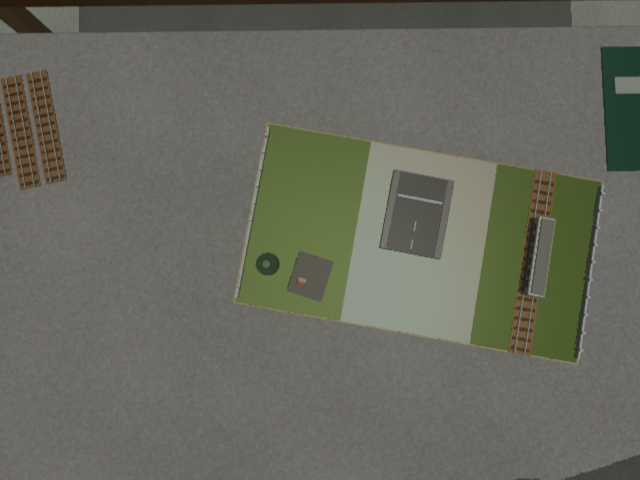

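View pics/scene0.png

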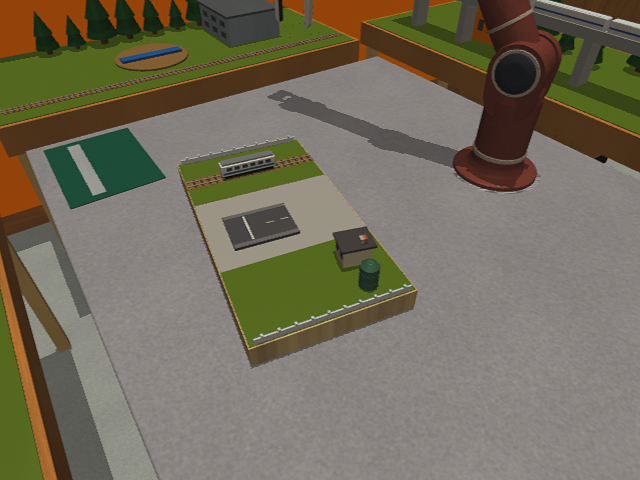

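The top view (image up = world +x) shows the section's far edge running from (268,124) to (603,182). The slab's front is near (395,170)–(453,180), with the stop line at about (420,199). The signal box (310,276), tank (268,264) and railcar (541,257) are all well off the slab's path. Next I'll measure these.

```bash
cat >> h.py <<'E'
def measure(im,verbose=True):
    """edge line from top picture; slab from dark region on paving"""
    p=cam("top"); g=cv2.cvtColor(im,cv2.COLOR_RGB2GRAY).astype(float); hsv=cv2.cvtColor(im,cv2.COLOR_RGB2HSV)
    # far edge: the first row from above where colour leaves the grey table (saturated)
    pts=[]
    for u in list(range(280,365,2))+list(range(505,530,2))+list(range(560,596,2)):
        v0=124+(u-268)*58/335
        col=hsv[int(v0)-8:int(v0)+10,u,1].astype(float); k=np.where(col>70)[0]
        if len(k): pts.append((u,int(v0)-8+k[0]-.5+0.5*0))
    pts=np.array(pts,float); l=cv2.fitLine(pts.astype(np.float32),cv2.DIST_HUBER,0,.01,.01).ravel()
    res=np.abs((pts-l[2:])@np.array([-l[1],l[0]]))
    A=plane(p,*(l[2:]-l[:2]*150),45); B=plane(p,*(l[2:]+l[:2]*150),45)
    t=(A-B)[:2]; t/=np.linalg.norm(t); n=np.array([t[1],-t[0]])  # t ~ +y, n outwards (+x)
    return p,A[:2],n,t,res
def slab(im,p,A,n,t,box=(360,110,500,345)):
    u0,v0,u1,v1=box
    g=cv2.GaussianBlur(cv2.cvtColor(im,cv2.COLOR_RGB2GRAY),(3,3),0)
    hsv=cv2.cvtColor(im,cv2.COLOR_RGB2HSV)
    return g,hsv
E
python3 - <<'E'
from h import *
im=cv2.imread("pics/top0.png")[...,::-1].copy(); d=np.load("top0.npy")
p,A,n,t,res=measure(im); print(A,n,t,"res",res.mean(),res.max(), "yaw",np.arctan2(n[1],n[0]))
hsv=cv2.cvtColor(im,cv2.COLOR_RGB2HSV); g=cv2.cvtColor(im,cv2.COLOR_RGB2GRAY)
for q in [(400,155),(420,185),(448,190),(393,215),(300,100),(418,250),(300,180)]: print(q,im[q[1],q[0]],hsv[q[1],q[0]],d[q[1],q[0]])
# board corners check
for q in [(268,124),(603,182),(578,362),(235,302)]: print(plane(p,*q,45).round(1))
m=np.zeros_like(g); m[150:280,365:470]=(g[150:280,365:470]<115)
c=max(cv2.findContours(m,cv2.RETR_EXTERNAL,cv2.CHAIN_APPROX_NONE)[0],key=cv2.contourArea)
W=np.array([plane(p,*q[0],51)[:2] for q in c],np.float32); r=cv2.minAreaRect(W); print(r)
print(cv2.boxPoints(cv2.minAreaRect(c)), cv2.boxPoints(r))
o,dd=ray(p,420,230);print("slab z",o[2]+dd[2]*d[230,420]); o,dd=ray(p,470,230);print("pave z",o[2]+dd[2]*d[230,470])
for nm,q in dict(box=(312,275),tank=(268,264),car=(541,257)).items():
    o,dd=ray(p,*q); P=o+dd*d[q[1],q[0]]; print(nm,P.round(1),"n,t",(P[:2]-A)@n,(P[:2]-A)@t)
C=np.array(r[0]);print("slab center n,t",(C-A)@n,(C-A)@t)
E
```

```text
[767.24781189 157.48670601] [ 0.9828849 -0.1842207] [0.1842207 0.9828849] res 0.26897477439126455 0.6887591648887792 yaw -0.18527893053285574
(400, 155) [142 142 126] [ 30  29 142] 851.9578
(420, 185) [81 80 74] [26 22 81] 844.02545
(448, 190) [104 102  94] [ 24  25 104] 843.21466
(393, 215) [87 87 80] [30 21 87] 839.9873
(300, 100) [110 108 103] [ 21  16 110] 906.19324
(418, 250) [88 88 82] [30 17 88] 838.60516
(300, 180) [ 96 112  63] [ 40 112 112] 850.4509
[765.7 161.6  45. ]
[ 663.5 -385.8   45. ]
[ 374.2 -331.6   45. ]
[474.6 215.5  45. ]
((614.0082397460938, -78.36351013183594), (101.69060516357422, 130.786865234375), 78.47008514404297)
[[378.28708 247.95343]
 [392.5997  168.58356]
 [454.5682  179.75821]
 [440.25558 259.12808]] [[ 539.7715   -115.11197 ]
 [ 667.91907  -141.25359 ]
 [ 688.245     -41.61505 ]
 [ 560.0974    -15.473434]]
slab z 50.34369330593972
pave z 44.13289658269787
box [517.   90.6  92. ] n,t -233.59951837463439 -111.8048900360132
tank [534.3 156.8 100.7] n,t -228.8045207800337 -43.5559749463857
car [ 541.2 -262.5   84.9] n,t -144.85274444995693 -454.4330254191105
slab center n,t -107.16837089658796 -260.04351790534304
```

Section and slab sizes check out at 295×556 and 131×102 mm, with tops at 44 and 50 mm. The slab's front is 42 mm short of the edge and its yaw is off by only 0.016 rad. I need to push about 82 mm along the edge normal with both fingertips behind the back end. I'll approach from above first.

```bash
python3 -m creep '[{"dx":0.043,"dy":0.075,"dz":-0.009,"wx":0,"wy":0,"wz":-0.0205,"claw":-0.1},{"dx":0.043,"dy":0.075,"dz":-0.009,"wx":0,"wy":0,"wz":-0.0205,"claw":-0.1},{"dx":0.043,"dy":0.075,"dz":-0.009,"wx":0,"wy":0,"wz":-0.0205,"claw":-0.1},{"dx":0.043,"dy":0.075,"dz":-0.009,"wx":0,"wy":0,"wz":-0.0205,"claw":-0.1},{"dx":0.043,"dy":0.075,"dz":-0.009,"wx":0,"wy":0,"wz":-0.0205,"claw":-0.1}]'
```

```text
time_s: 0.6
ee_pos: [298.1, -432.2, 195.7]
tcp_rot: [-0.0, 0.998, 0.067, -0.0]
force: [1.0, -0.1, 0.5]
gripper_width: 57.6
finger_force: 0.0
```

```bash
python3 -m creep '[{"dx":0.043,"dy":0.075,"dz":-0.009,"wx":0,"wy":0,"wz":-0.0205,"claw":-0.1},{"dx":0.043,"dy":0.075,"dz":-0.009,"wx":0,"wy":0,"wz":-0.0205,"claw":-0.1},{"dx":0.043,"dy":0.075,"dz":-0.009,"wx":0,"wy":0,"wz":-0.0205,"claw":-0.1},{"dx":0.043,"dy":0.075,"dz":-0.009,"wx":0,"wy":0,"wz":-0.0205,"claw":-0.1},{"dx":0.043,"dy":0.075,"dz":-0.009,"wx":0,"wy":0,"wz":-0.0205,"claw":-0.1}]'
python3 -m creep '[{"dx":0.043,"dy":0.075,"dz":-0.009,"wx":0,"wy":0,"wz":-0.0205,"claw":-0.1},{"dx":0.043,"dy":0.075,"dz":-0.009,"wx":0,"wy":0,"wz":-0.0205,"claw":-0.1},{"dx":0.043,"dy":0.075,"dz":-0.009,"wx":0,"wy":0,"wz":-0.0205,"claw":-0.1},{"dx":0.043,"dy":0.075,"dz":-0.009,"wx":0,"wy":0,"wz":-0.0205,"claw":-0.1},{"dx":0,"dy":0,"dz":0,"wx":0,"wy":0,"wz":0,"claw":-0.1}]'
python3 - <<'E'
from h import *
im=cv2.imread("pics/top0.png")[...,::-1].copy(); p,A,n,t,_=measure(im)
s=env.sense(); P=s["ee_pos"]; y=rot(s["tcp_rot"])[:,1]
print(P,"n,t",(P[:2]-A)@n,(P[:2]-A)@t,"finger line vs edge",np.arctan2(y[:2]@n,-y[:2]@t),rot(s["tcp_rot"])[:,2],s["force"])
im,_=eyes.get_image("wrist"); cv2.imwrite("pics/w1.png",im[...,::-1])
E
```

```text
time_s: 1.1
ee_pos: [405.5, -244.9, 173.3]
tcp_rot: [-0.0, 1.0, -0.013, -0.0]
force: [0.1, -0.6, -0.1]
gripper_width: 51.1
finger_force: 0.0
time_s: 1.6
ee_pos: [493.8, -88.6, 154.8]
tcp_rot: [-0.002, 0.997, -0.071, 0.0]
force: [0.5, -1.2, 0.7]
gripper_width: 50.6
finger_force: 0.0
[493.81769102 -88.56559172 154.78528464] n,t -223.42241227117688 -292.21257658833764 finger line vs edge 0.04370164297779429 [ 8.88769826e-04  4.56314872e-03 -9.99989194e-01] [ 0.47028657 -1.24552231  0.66606061]
```

View pics/w1.png

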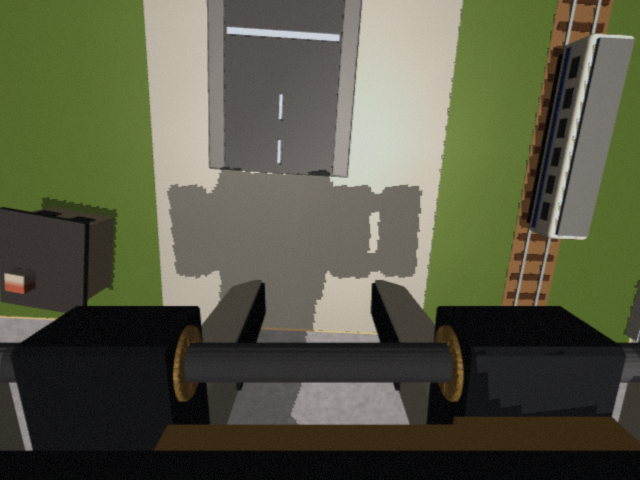

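The wrist view shows the slab's back end at (210,168)–(347,177), dead ahead of the two fingertips. The railcar and signal box are clear to either side.

```bash
python3 -m creep '[{"dx":0.02,"dy":0.028,"dz":-0.04,"wx":0,"wy":0,"wz":-0.014,"claw":-0.1},{"dx":0.021,"dy":0.029,"dz":-0.04,"wx":0,"wy":0,"wz":-0.014,"claw":-0.1},{"dx":0,"dy":0,"dz":-0.05,"wx":0,"wy":0,"wz":0,"claw":-0.1},{"dx":0,"dy":0,"dz":-0.05,"wx":0,"wy":0,"wz":0,"claw":-0.1},{"dx":0,"dy":0,"dz":0,"wx":0,"wy":0,"wz":0,"claw":-0.1}]'
cat > st.py <<'E'
from h import *
im=cv2.imread("pics/top0.png")[...,::-1].copy(); p,A,n,t,_=measure(im)
s=env.sense(); P=s["ee_pos"]; y=rot(s["tcp_rot"])[:,1]; z=rot(s["tcp_rot"])[:,2]
print(s["time_s"],P,"n,t",(P[:2]-A)@n,(P[:2]-A)@t,"line",np.arctan2(y[:2]@n,-y[:2]@t),z.round(4),"F n,t,z",s["force"][:2]@n,s["force"][:2]@t,s["force"][2],s["gripper_width"])
E
python3 st.py
python3 - <<'E'
from h import *
im=cv2.imread("pics/top0.png")[...,::-1].copy(); p,A,n,t,_=measure(im)
p=cam("wrist"); w,_=eyes.get_image("wrist"); cv2.imwrite("pics/w2.png",w[...,::-1])
E
```

```text
time_s: 2.15
ee_pos: [508.4, -69.4, 63.0]
tcp_rot: [0.0, 0.995, -0.1, -0.004]
force: [-0.3, -0.3, -0.3]
gripper_width: 51.1
finger_force: 0.0
2.15 [508.40963433 -69.40602951  63.00684439] n,t -212.60979938051327 -270.6927941493108 line -0.014670237749448093 [-7.6e-03 -2.0e-04 -1.0e+00] F n,t,z -0.23693040134573923 -0.3613822395323932 -0.26663639253130156 51.103429320001574
```

View pics/w2.png

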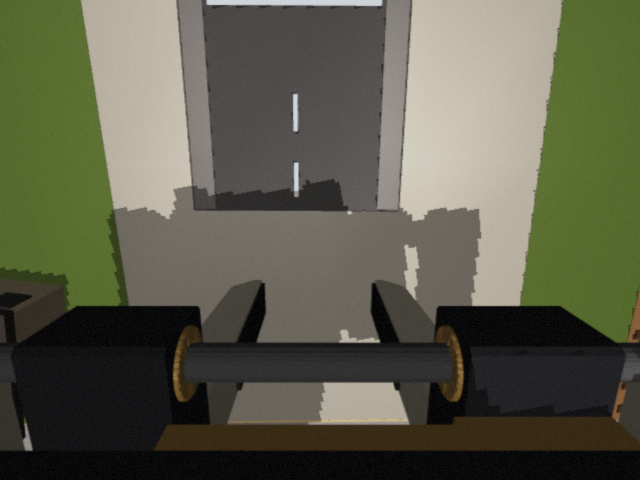

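The wrist view shows the slab's back edge level at (195,210)–(400,210). The slab centre is at u≈297 against a finger centre of 318, so it sits about 10 mm to the left, matching the top view. I'll shift over and come down to slab height.

```bash
python3 -m creep '[{"dx":0.008,"dy":0.01,"dz":-0.01,"wx":0,"wy":0,"wz":0.008,"claw":-0.1},{"dx":0.008,"dy":0.01,"dz":-0.01,"wx":0,"wy":0,"wz":0,"claw":-0.1},{"dx":0,"dy":0,"dz":-0.008,"wx":0,"wy":0,"wz":0,"claw":-0.1},{"dx":0,"dy":0,"dz":0,"wx":0,"wy":0,"wz":0,"claw":-0.1},{"dx":0,"dy":0,"dz":0,"wx":0,"wy":0,"wz":0,"claw":-0.1}]'; python3 st.py
```

```text
time_s: 2.7
ee_pos: [519.6, -58.1, 51.8]
tcp_rot: [0.0, 0.996, -0.093, 0.0]
force: [1.0, -0.2, -0.1]
gripper_width: 51.2
finger_force: 0.0
2.7 [519.59197097 -58.10646355  51.82087103] n,t -203.70046342021482 -257.5266034854087 line -7.25196251662932e-05 [ 1.e-04 -1.e-04 -1.e+00] F n,t,z 0.9646658063911877 0.024266253854186227 -0.13246634992679124 51.15999733842782
```

```bash
python3 -m creep '[{"dx":0,"dy":0,"dz":-0.007,"wx":0,"wy":0,"wz":0,"claw":-0.1},{"dx":0.01,"dy":-0.002,"dz":0,"wx":0,"wy":0,"wz":0,"claw":-0.1},{"dx":0.01,"dy":-0.002,"dz":0,"wx":0,"wy":0,"wz":0,"claw":-0.1},{"dx":0.006,"dy":-0.001,"dz":0,"wx":0,"wy":0,"wz":0,"claw":-0.1},{"dx":0,"dy":0,"dz":0,"wx":0,"wy":0,"wz":0,"claw":-0.1}]'; python3 st.py
```

```text
time_s: 3.2
ee_pos: [533.5, -60.7, 48.2]
tcp_rot: [-0.0, 0.996, -0.093, 0.001]
force: [-0.2, 0.3, 0.4]
gripper_width: 50.7
finger_force: 0.0
3.2 [533.46416034 -60.735433    48.1980875 ] n,t -189.58138732383063 -257.5550334810772 line -0.00024284590301782525 [ 1.e-03 -1.e-04 -1.e+00] F n,t,z -0.19971271339145563 0.2417761219822505 0.418841046637426 50.705709550254845
```

Height is good at 48.2 mm with no contact yet. I'll push about 60 mm, then look.

```bash
python3 -m creep '[{"dx":0.012,"dy":-0.002,"dz":0,"wx":0,"wy":0,"wz":0,"claw":-0.1},{"dx":0.012,"dy":-0.0023,"dz":0,"wx":0,"wy":0,"wz":0,"claw":-0.1},{"dx":0.012,"dy":-0.0023,"dz":0,"wx":0,"wy":0,"wz":0,"claw":-0.1},{"dx":0.012,"dy":-0.0022,"dz":0,"wx":0,"wy":0,"wz":0,"claw":-0.1},{"dx":0,"dy":0,"dz":0,"wx":0,"wy":0,"wz":0,"claw":-0.1}]'; python3 st.py
python3 -m creep '[{"dx":0.012,"dy":-0.0022,"dz":0,"wx":0,"wy":0,"wz":0,"claw":-0.1},{"dx":0.012,"dy":-0.0023,"dz":0,"wx":0,"wy":0,"wz":0,"claw":-0.1},{"dx":0.012,"dy":-0.0023,"dz":0,"wx":0,"wy":0,"wz":0,"claw":-0.1},{"dx":0.012,"dy":-0.0022,"dz":0,"wx":0,"wy":0,"wz":0,"claw":-0.1},{"dx":0,"dy":0,"dz":0,"wx":0,"wy":0,"wz":0,"claw":-0.1}]'; python3 st.py
python3 - <<'E'
from h import *
im,_=eyes.get_image("top"); cv2.imwrite("pics/top1.png",im[...,::-1])
E
```

```text
time_s: 3.7
ee_pos: [558.1, -65.2, 48.2]
tcp_rot: [0.0, 0.996, -0.093, 0.001]
force: [-0.3, -0.5, 0.9]
gripper_width: 51.4
finger_force: 0.0
3.7 [558.05823688 -65.18854821  48.15037401] n,t -164.58788476513215 -257.4011952662605 line -9.989797603388e-05 [ 2.1e-03 -3.0e-04 -1.0e+00] F n,t,z -0.21740976025463793 -0.5145616665633057 0.923826709613771 51.419264648759096
time_s: 4.2
ee_pos: [582.2, -69.7, 48.2]
tcp_rot: [0.0, 0.996, -0.093, 0.001]
force: [-0.2, -0.5, 0.0]
gripper_width: 51.0
finger_force: 0.0
4.2 [582.23921152 -69.72106645  48.23928751] n,t -139.98578615654702 -257.4015030031365 line -0.0001891795544944113 [ 2.4e-03 -3.0e-04 -1.0e+00] F n,t,z -0.07071485497441912 -0.5147926371192139 0.04700465557661145 50.99047093864011
```

View pics/top1.png

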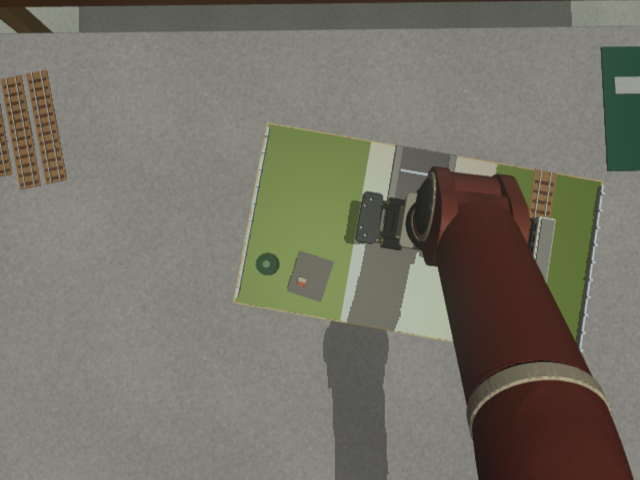

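The slab's front end, now at (396,146)–(456,155), has just reached the far edge as predicted, and the bystanders haven't moved. I'll push about 36 mm more, then measure.

```bash
python3 -m creep '[{"dx":0.012,"dy":-0.0022,"dz":0,"wx":0,"wy":0,"wz":0,"claw":-0.1},{"dx":0.012,"dy":-0.0023,"dz":0,"wx":0,"wy":0,"wz":0,"claw":-0.1},{"dx":0.012,"dy":-0.0023,"dz":0,"wx":0,"wy":0,"wz":0,"claw":-0.1},{"dx":0.012,"dy":-0.0022,"dz":0,"wx":0,"wy":0,"wz":0,"claw":-0.1},{"dx":0,"dy":0,"dz":0,"wx":0,"wy":0,"wz":0,"claw":-0.1}]'
python3 -m creep '[{"dx":0.01,"dy":-0.0019,"dz":0,"wx":0,"wy":0,"wz":0,"claw":-0.1},{"dx":0.01,"dy":-0.0019,"dz":0,"wx":0,"wy":0,"wz":0,"claw":-0.1},{"dx":0.003,"dy":-0.0006,"dz":0,"wx":0,"wy":0,"wz":0,"claw":-0.1},{"dx":0,"dy":0,"dz":0,"wx":0,"wy":0,"wz":0,"claw":-0.1},{"dx":0,"dy":0,"dz":0,"wx":0,"wy":0,"wz":0,"claw":-0.1}]'; python3 st.py
python3 - <<'E'
from h import *
im,_=eyes.get_image("top"); cv2.imwrite("pics/top2.png",im[...,::-1])
cv2.imwrite("pics/top2c.png",cv2.resize(im[100:220,350:510,::-1],None,fx=5,fy=5,interpolation=cv2.INTER_CUBIC)[:600,:800])
E
```

```text
time_s: 4.75
ee_pos: [606.2, -74.3, 48.2]
tcp_rot: [0.0, 0.996, -0.093, 0.001]
force: [-0.8, 0.4, -0.5]
gripper_width: 51.6
finger_force: 0.0
time_s: 5.25
ee_pos: [616.7, -76.3, 48.3]
tcp_rot: [0.0, 0.996, -0.093, 0.001]
force: [0.1, -0.1, -0.4]
gripper_width: 51.0
finger_force: 0.0
5.25 [616.68572897 -76.26805102  48.26329528] n,t -104.92273410110822 -257.4906738435533 line -0.00015948828200514615 [ 1.4e-03 -2.0e-04 -1.0e+00] F n,t,z 0.09507493171334996 -0.12585873890503552 -0.38153148275227244 51.01680555528868
```

View pics/top2c.png

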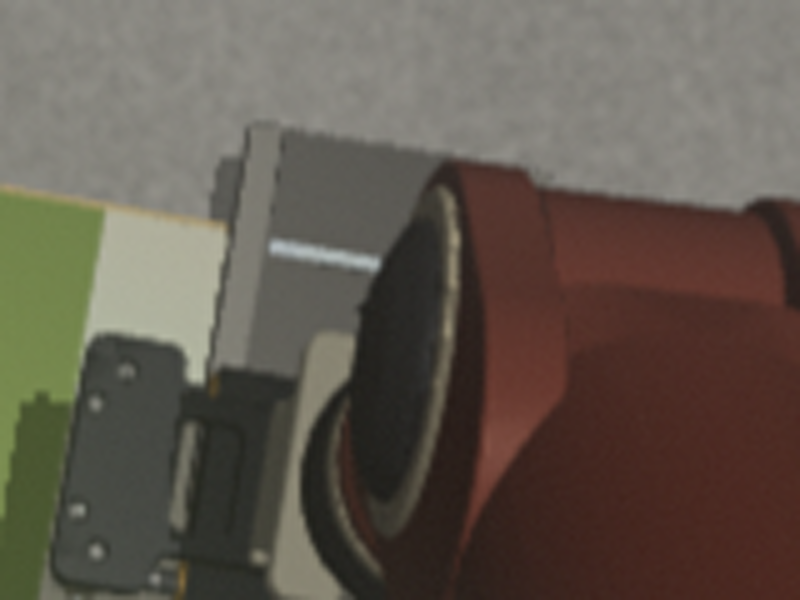

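The crop shows the slab overhanging, with the stop line at (270,246)–(380,265) and the front end at (283,130)–(440,155). The section edge is at (0,187)–(225,222), so the stop line is still slightly short of it.

```bash
cat > ov.py <<'E'
from h import *
im=cv2.imread("pics/top0.png")[...,::-1].copy(); p,A,n,t,_=measure(im)
f=lambda x,y,z: plane(p,(x+.5)/5-.5+350,(y+.5)/5-.5+100,z)[:2]
q=lambda *a: (((f(*a)-A)@n).round(1),((f(*a)-A)@t).round(1))
print("line",q(270,246,51),q(380,265,51)); print("front",q(283,128,51),q(440,153,51)); print("edge",q(10,189,45),q(100,204,45),q(215,222,45))
im=cv2.imread("pics/top2.png")[...,::-1].astype(float); g=im.mean(2)
# subpixel along columns
def fit(us,z,fn):
    P=[]
    for u in us:
        v=fn(u)
        if v is not None: P.append(plane(p,u,v,z)[:2])
    P=np.array(P); N=(P-A)@n; T=(P-A)@t; k=np.polyfit(T,N,1); return N.mean().round(2),N.std().round(2),"slope",k[0].round(4)
def line(u):
    v0=int(149.2+(u-404)*.173); w=g[v0-4:v0+5,u]; w=np.clip(w-np.median(w)-8,0,None); return v0-4+(w@np.arange(9))/w.sum()
def front(u):
    v0=int(round(125.5+(u-406)*.17)); c=g[v0-7:v0+8,u]; a,b=c[:4].mean(),c[-4:].mean(); m=(a+b)/2; i=np.where((c[:-1]>=m)&(c[1:]<m))[0]
    return v0-7+i[0]+(c[i[0]]-m)/(c[i[0]]-c[i[0]+1]) if len(i) else None
print("line",fit(range(406,425),51,line)); print("front",fit(range(408,436),51,front))
E
python3 ov.py
```

```text
line (np.float64(-5.8), np.float64(-222.5)) (np.float64(-5.8), np.float64(-258.8))
front (np.float64(33.6), np.float64(-220.3)) (np.float64(34.3), np.float64(-272.2))
edge (np.float64(-0.4), np.float64(-135.8)) (np.float64(-0.2), np.float64(-165.9)) (np.float64(0.5), np.float64(-204.1))
line (np.float64(-5.63), np.float64(0.12), 'slope', np.float64(-0.005))
front (np.float64(34.01), np.float64(0.39), 'slope', np.float64(-0.0067))
```

The slab is square to within 0.007 rad and needs 6 mm more. After that push I'll back off and lift.

```bash
python3 -m creep '[{"dx":0.006,"dy":-0.0011,"dz":0,"wx":0,"wy":0,"wz":0,"claw":-0.1},{"dx":0.006,"dy":-0.0011,"dz":0,"wx":0,"wy":0,"wz":0,"claw":-0.1},{"dx":0,"dy":0,"dz":0,"wx":0,"wy":0,"wz":0,"claw":-0.1},{"dx":0,"dy":0,"dz":0,"wx":0,"wy":0,"wz":0,"claw":-0.1},{"dx":0,"dy":0,"dz":0,"wx":0,"wy":0,"wz":0,"claw":-0.1}]'; python3 st.py
python3 -m creep '[{"dx":-0.02,"dy":0.004,"dz":0,"wx":0,"wy":0,"wz":0,"claw":-0.1},{"dx":-0.03,"dy":0.006,"dz":0.01,"wx":0,"wy":0,"wz":0,"claw":-0.1},{"dx":-0.02,"dy":0.004,"dz":0.06,"wx":0,"wy":0,"wz":0,"claw":-0.1},{"dx":-0.02,"dy":0.004,"dz":0.08,"wx":0,"wy":0,"wz":0,"claw":-0.1},{"dx":0,"dy":0,"dz":0.08,"wx":0,"wy":0,"wz":0,"claw":-0.1}]'
```

```text
time_s: 5.8
ee_pos: [622.5, -77.3, 48.2]
tcp_rot: [-0.0, 0.996, -0.093, 0.001]
force: [-0.4, 0.1, 0.3]
gripper_width: 51.3
finger_force: 0.0
5.8 [622.53258334 -77.29847591  48.17283288] n,t -98.98612361025569 -257.4263513236475 line -0.00012692020807668057 [ 1.e-03 -1.e-04 -1.e+00] F n,t,z -0.4001622055582601 0.00582391321134152 0.31449400638583835 51.28951881822076
time_s: 6.3
ee_pos: [575.7, -68.0, 164.1]
tcp_rot: [-0.0, 0.996, -0.092, -0.001]
force: [1.5, 0.1, 0.1]
gripper_width: 51.1
finger_force: 0.0
```

```bash
python3 -m creep '[{"dx":-0.02,"dy":-0.08,"dz":0.03,"wx":0,"wy":0,"wz":0,"claw":-0.1},{"dx":-0.02,"dy":-0.09,"dz":0.02,"wx":0,"wy":0,"wz":0,"claw":-0.1},{"dx":-0.02,"dy":-0.09,"dz":0,"wx":0,"wy":0,"wz":0,"claw":-0.1},{"dx":-0.02,"dy":-0.09,"dz":0,"wx":0,"wy":0,"wz":0,"claw":-0.1},{"dx":-0.02,"dy":-0.09,"dz":0,"wx":0,"wy":0,"wz":0,"claw":-0.1}]'
python3 -m creep '[{"dx":-0.02,"dy":-0.09,"dz":0,"wx":0,"wy":0,"wz":0,"claw":-0.1},{"dx":-0.02,"dy":-0.09,"dz":0,"wx":0,"wy":0,"wz":0,"claw":-0.1},{"dx":-0.02,"dy":-0.09,"dz":0,"wx":0,"wy":0,"wz":0,"claw":-0.1},{"dx":0,"dy":0,"dz":0,"wx":0,"wy":0,"wz":0,"claw":-0.1},{"dx":0,"dy":0,"dz":0,"wx":0,"wy":0,"wz":0,"claw":-0.1}]'
python3 - <<'E'
from h import *
im,_=eyes.get_image("top"); cv2.imwrite("pics/top3.png",im[...,::-1])
p,A,n,t,res=measure(im); print(A,n,res.max())
g=im.astype(float).mean(2)
def fit(us,fn):
    P=np.array([plane(p,u,fn(u),51)[:2] for u in us]); N=(P-A)@n; T=(P-A)@t; return N.mean().round(2),N.std().round(2),np.polyfit(T,N,1)[0].round(4)
def line(u):
    v0=int(145.5+(u-404)*.173); w=g[v0-5:v0+6,u]; w=np.clip(w-np.median(w)-8,0,None); return v0-5+(w@np.arange(11))/w.sum()
def front(u):
    v0=int(round(122+(u-406)*.17)); c=g[v0-7:v0+8,u]; m=(c[:4].mean()+c[-4:].mean())/2; i=np.where((c[:-1]>=m)&(c[1:]<m))[0][0]
    return v0-7+i+(c[i]-m)/(c[i]-c[i+1])
print("line",fit(range(408,445),line)); print("front",fit(range(410,448),front))
a=cv2.imread("pics/top0.png").astype(int); 
d=np.abs(a-im[...,::-1]).max(2); 
for nm,(x,y) in dict(box=(310,276),tank=(268,264),car=(541,257)).items(): print(nm,d[y-40:y+40,x-25:x+25].mean())
E
```

```text
time_s: 6.8
ee_pos: [526.9, -290.2, 188.7]
tcp_rot: [0.0, 0.996, -0.092, 0.001]
force: [0.3, -0.2, 0.1]
gripper_width: 51.1
finger_force: 0.0
time_s: 7.3
ee_pos: [496.2, -424.8, 187.8]
tcp_rot: [0.0, 0.996, -0.094, 0.0]
force: [-0.0, 0.8, -0.3]
gripper_width: 51.3
finger_force: 0.0
[767.24781189 157.48670601] [ 0.9828849 -0.1842207] 0.6887591648887792
line (np.float64(0.2), np.float64(0.11), np.float64(-0.0008))
front (np.float64(39.9), np.float64(0.39), np.float64(-0.0065))
box 1.701
tank 1.6855
car 3.802
```

View pics/top3.png

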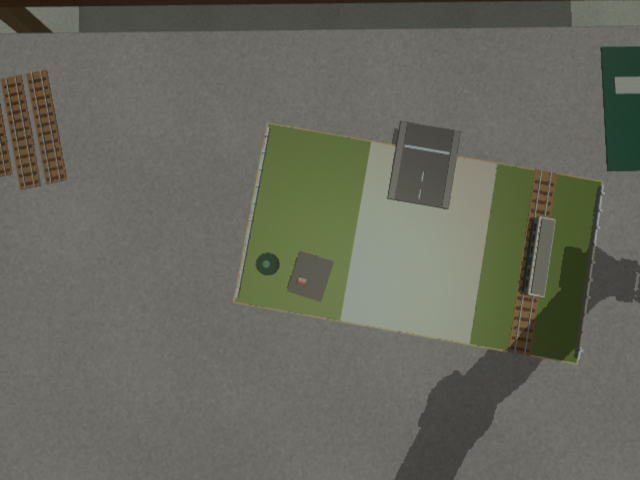

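The top view shows the stop line at about (426,149), right on the edge line (0.2 mm off). The front end is 39.9 mm beyond the edge and the slab is square. The bystanders haven't moved and the arm is clear.

```bash
python3 -c "
from plant import job_done
print(job_done())"
```

```text
the job is handed in; nothing more can be done
None
```

The job is handed in (no verdict was returned): by my last top-camera measurement the slab's front end is 39.9 mm past the far edge, square to within 0.01 rad, with the bystanders unmoved and the hand clear.

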